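# Clamp a stone block in the drilling jig with the inner knob

## Robot

A 6-joint arm with a two-finger parallel gripper is mounted at the origin on a cart in front of the work surface, level with it; the furniture and walls round the work are solid. World frame = base frame: x ahead of the robot, y to its left, z up, the work surface at z = 0. Lengths are in mm, angles in rad, forces in N, time in s.
With the tool pointing down it reaches from about 350 to 775 mm from the base axis. Payload 7.3 kg.
Tool frame: the origin (TCP) lies midway between the tips of the shut fingers; the grasp point (between the pads) lies 19 mm behind it (bot.grip_depth is the distance from the TCP to the grasp point, in mm); z points along the fingers, x is the direction in which the jaws open and shut, and the axes are right-handed (so a half turn about z gives the same grasp; the last joint's range is limited). The gripper opens to 92 mm and grips with 3 to 60 N. Pads are 19 mm wide; open, the fingers measure 130 mm over their backs; the gripper's body (75 mm by 190 mm) begins 47 mm behind the grasp point.
Start: joints at [1.127, 0.342, 1.524, -0, 1.275, -0.146], TCP at [154.029, 501.916, 226.741] pointing down, gripper open.
Joint ranges: [-2.53, 2.53], [-0.77, 2.02], [0.04, 2.7], [-1, 4.14], [0.28, 2.66], [-3.11, 3.11]. Speed limits (rad/s): [2.57, 2.57, 3.14, 3.14, 3.14, 3.14].

## Interface

Orientations are given as [roll, pitch, yaw] about the fixed x, y, z axes, in that order (R = Rz(yaw) Ry(pitch) Rx(roll)).
In Python, from plant import bot gives the robot as it stands. The module is installed in compiled form; this text tells all that it offers.
- The arm moves only by the shell command python3 -m inch 'ROWS'. ROWS is JSON, a list that holds one entry, the list of rows, each a list of 7 numbers: the shift along the tool's x, y, z each as a share of 0.2 m, from -1 to 1, then the turn, a rotation vector about the tool's x, y, z each as a share of 45 degrees, from -1 to 1, then the closure, from -1 (fully open) to 1 (shut), so that 0 is half open. A call has exactly 10 rows; each row is the pose to reach, as a shift and turn from the pose commanded when the call began, along the tool's axes at that moment; what a row does not reach only later rows make up. A row lasts 1/8 s, in which the tool goes at most 62.5 mm and 10.7 degrees, less where a joint would pass 70% of its speed; a pose out of reach is approached as far as the arm can. A call with a number of a shift or a turn outside -1 to 1 is refused whole. A call with a gripper value outside its range is refused whole. The fingers move at their own pace and stop on an object; the grip force is fixed at half the most. Time passes only in rows, so rows that repeat a pose let the fingers close, or fill a call up. It gives the time, the measured TCP pose, the force and the opening at its end, in the units of the state.
- bot.get_obs(): the state, without advancing time (a new reading comes with each control period).
- bot.capture(name): name is "scene" or "side" or "wrist"; returns the picture (480x640x3 uint8, red, green, blue); there is no depth.
- bot.camera_params(name): a dict with "fx", "fy", "cx", "cy" (pixels), "R" (3x3) and "t" (3): a world point X has camera coordinates R X + t; the wrist camera has in their place "T_tool_cam" (4x4, takes a point from camera to tool coordinates, whose origin is the TCP and whose axes are the tool frame's). Camera axes: x right, y down, z forward; pixel columns grow to the right and rows downward; lengths in mm; the calibration is good to about 2 mm. A picture is of the moment at which its call begins: read the wrist's pose just before it. camera_params takes no time and is no camera call.
- bot.close_job(): hands the job in, once; it reports no verdict.
The state is a dict: "time": time; "joint_positions": joint angles; "dq": joint speeds; "tau": joint torques, N m; "tool_pos": TCP position; "tcp_rot": TCP orientation; "contact_force": force on the tool from outside, world axes, zero at the start; "moment": the same for the moment, N m; "grip_width": finger opening in mm.
Only numpy, scipy, OpenCV 4.12 (cv2) and the standard library are available. Lean on these libraries where they do the work, as an engineer would, in place of code of your own. Each camera call takes 0.05 s, during which the arm holds its last target.

## Task

Set the stone die block down in the drilling jig, flat and square between the jaw and the back stop, and let go. Then turn the inner knob clockwise, without turning or leaning on the larger ring around it, until the jaw has pushed the block home against the back stop and holds it snugly: about 14 N, never hard enough to chip the stone. Let go and leave the things around the jig alone.

Things in the scene. Friction and masses are not known exactly. Their poses are not given: they have to be found in the camera images.
- die_block: Loose beige stone block, 51 mm along its x, 56 mm along its y, 27 mm high, 0.16 kg, with two pin holes in its top; lies on the bench. Origin: centre of its underside, z up. To be gripped across its 51 mm.
- jig: Fixed jig on a dark steel base 100 (x) by 220 (y) by 10 mm. Origin: centre of its underside; y runs from the knob end to the back stop, z up. Along y: grey gearbox with ring and knob on top (y -107 to -45 mm, 64 mm wide, 49 mm high), sprung jaw, bay, back stop. The block lies in the bay with its x and y parallel to those of the jig, either way round; nothing stands beside the bay in x.
- bay (a point): Point of the jig on the plain top of its base, on the centre line, at jig y +48 mm, z +10 mm: a good place for the centre of the block's underside. There it has at least 5 mm to the jaw and to the back stop. The back stop, a steel block 56 mm wide and 26 mm high at the +y end, faces the jaw; the ring has set it beforehand, its face within 3 mm of jig y +85 mm; it does not yield.
- carriage: Moving jaw: an aluminium carriage 50 x 12 x 24 mm with a like steel jaw plate on springs before it (+y of the jig). Origin: centre of the carriage's underside, 10 mm above the bench; the jaw's clamping face stands 29 mm ahead of it in y. The knob drives it 10 mm per radian. The plate yields on its springs from 6 N on, by 1 mm for each 8 N more (14 N at 1 mm).
- knob (a joint): Angle of the inner knob, rad; grows clockwise seen from above, which closes the jaw. Begins at 0 to 0.6; end stops -0.1 and 3.4. Turning takes 0.22 N m of friction and 0.010 N m per newton of jaw force; a torque read at rest keeps an odd share of the friction, but after like small steps (0.03 rad) it rises by the jaw's part alone. Let go, it stays. It turns 1.25 rad freely at least, 2.7 in all at most.
- knob_top (a point): Centre of the top face of the inner knob, 90 mm above the bench: a black fluted cylinder 29 mm in diameter standing 26 mm above the top of the outer ring, with upright axis; a white line on top.
- ring_mark (a point): Black mark on the rim of the outer ring, on its top edge, 28 mm from the axis, 63 mm above the bench. The ring is steel, 56 mm in diameter, 14 mm high, concentric with the knob and directly beneath it; it turns easily (0.08 N m) and must keep its setting.
- ring: The outer ring. Origin: centre of its underside.
- study_model: Bystander: pale blue plaster jaw model 84 x 75 x 39 mm, loose. Origin: centre of its underside.
- steel_tin: Bystander: round steel tin with a perforated lid, 70 mm wide, 22 mm high, loose. Origin: centre of its underside.
- marker_pen: Bystander: marker pen 124 mm long, 13 mm thick, lying, loose. Origin: centre of its underside.
Things that resemble listed ones, but are neither listed nor needed, are in the scene too. What is shaped like the die_block but black or orange is not meant.

How it is judged:
By the outcome, as a careful person would: the job done as asked, in the order asked, and still so for the second after the job is handed in, with the robot touching nothing.
It also fails if it takes over 72 s, if anything falls off the work surface, if the arm or the gripper's body presses on something with over 40 N, if the wrist force passes 120 N, or if a joint passes its speed limit or range.

## Working session

There is one attempt and no reset: what is moved stays moved. The work goes in short steps, Python scripts to look and compute and a shell command to move; the robot and the scene stay as the last step left them, time stands still between calls to the robot, and variables do not carry over. Pictures are saved under pics/ and viewed, and the job is handed in when it is done.

```bash
ls; mkdir -p pics; python3 - <<'E'
from plant import bot
import cv2,numpy as np
o=bot.get_obs()
for k,v in o.items(): print(k,np.round(v,3))
for n in ["scene","side","wrist"]:
    im=bot.capture(n); cv2.imwrite(f"pics/{n}0.png",im[:,:,::-1])
    p=bot.camera_params(n); print(n,{k:np.round(v,3).tolist() for k,v in p.items()})
E
```

```text
pics
time 0.0
joint_positions [ 1.127  0.343  1.525  0.     1.275 -0.146]
dq [ 0.001 -0.    -0.     0.001 -0.     0.   ]
tau [-3.0000e-03 -4.3125e+01 -2.4422e+01  7.1000e-02  5.6000e-02 -0.0000e+00]
tool_pos [153.822 501.513 226.016]
tcp_rot [-3.141e+00  2.000e-03  1.273e+00]
contact_force [ 0.093 -0.733 -0.285]
moment [ 0.073 -0.004  0.   ]
grip_width 91.923
scene {'fx': 539.721, 'fy': 539.721, 'cx': 317.491, 'cy': 239.201, 'R': [[-0.884, -0.467, 0.021], [-0.331, 0.595, -0.732], [0.329, -0.654, -0.681]], 't': [486.07, 293.144, 1016.71]}
side {'fx': 452.438, 'fy': 452.438, 'cx': 313.077, 'cy': 250.7, 'R': [[0.854, -0.52, 0.003], [-0.303, -0.502, -0.81], [0.423, 0.691, -0.587]], 't': [-517.268, 223.189, 754.979]}
wrist {'fx': 331.319, 'fy': 331.319, 'cx': 321.841, 'cy': 237.732, 'T_tool_cam': [[1.0, -0.0, -0.0, 0.413], [0.0, 0.956, 0.294, -80.441], [0.0, -0.294, 0.956, -158.352], [0.0, 0.0, 0.0, 1.0]]}
```

View pics/scene0.png

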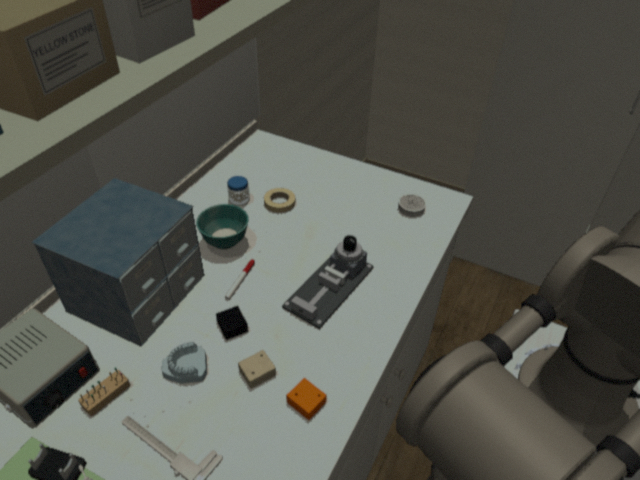

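View pics/side0.png

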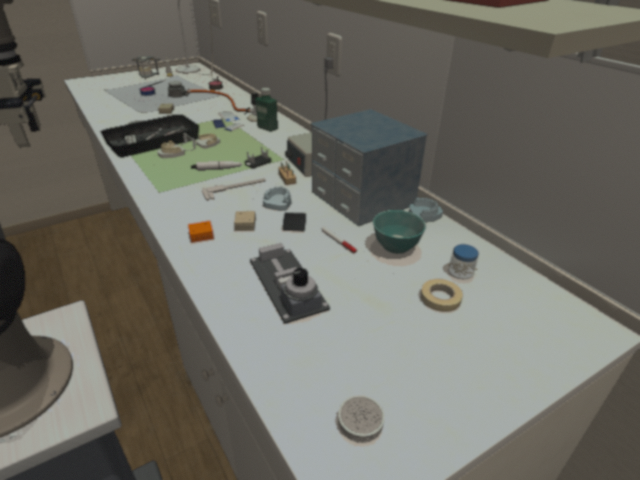

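View pics/wrist0.png

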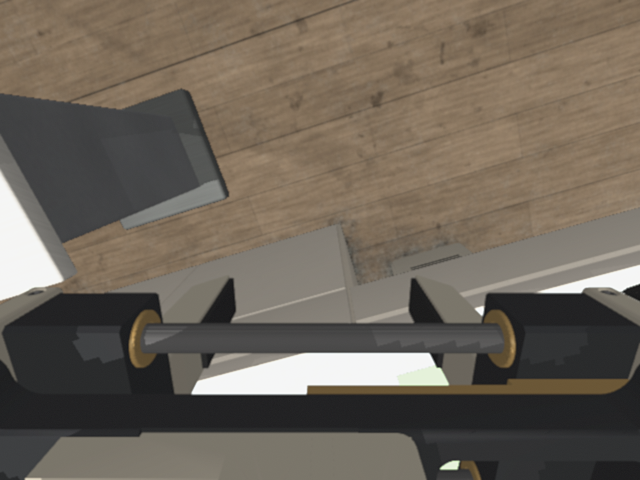

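Scene view: the jig runs from (305,310) to (350,245), with the black knob at (350,243). Candidates for the die block:
- beige with two holes at scene (257,367), side (245,220): fits the description
- black at (232,322): excluded
- orange at (306,398): excluded
- beige items at side (166,108), (172,148) and (205,140): far away

I'll measure the beige one and check it in a crop.

```bash
cat > h.py <<'E'
import numpy as np,cv2
from scipy.spatial.transform import Rotation as Ro
from plant import bot
def cam(n,obs=None):
    p=bot.camera_params(n); K=(p['fx'],p['fy'],p['cx'],p['cy'])
    if n=='wrist':
        T=np.array(p['T_tool_cam']); R=Ro.from_euler('xyz',obs['tcp_rot']).as_matrix()
        Rwc=R@T[:3,:3]; c=R@T[:3,3]+np.array(obs['tool_pos'])
        return K,Rwc.T,c
    R=np.array(p['R']); return K,R,-R.T@np.array(p['t'])
def ray(C,uv):
    K,R,c=C; d=R.T@np.array([(uv[0]-K[2])/K[0],(uv[1]-K[3])/K[1],1]); return c,d/np.linalg.norm(d)
def onz(C,uv,z):
    c,d=ray(C,uv); return c+d*(z-c[2])/d[2]
def proj(C,X):
    K,R,c=C; q=R@(np.array(X)-c); return np.array([K[0]*q[0]/q[2]+K[2],K[1]*q[1]/q[2]+K[3]])
def tri(C1,a,C2,b):
    c1,d1=ray(C1,a);c2,d2=ray(C2,b)
    s=np.linalg.lstsq(np.stack([d1,-d2],1),c2-c1,rcond=None)[0]
    return (c1+d1*s[0]+c2+d2*s[1])/2,np.linalg.norm(c1+d1*s[0]-c2-d2*s[1])
E
python3 - <<'E'
from h import *
S=cam('scene');D=cam('side')
for n,a,b in [('block',(257,367),(245,220)),('knob',(350,241),(300,274)),('orange',(306,398),(201,231)),('model',(185,362),(277,198)),('pen',(240,279),(339,240)),('tin',(411,205),(361,417))]:
    p,e=tri(S,a,D,b); print(n,p.round(),round(e,1))
a=cv2.imread('pics/scene0.png');b=cv2.imread('pics/side0.png')
A=cv2.resize(a[200:430,150:400],None,fx=2.4,fy=2.4,interpolation=2)
cv2.imwrite('pics/c1.png',A)
B=cv2.resize(b[170:330,180:380],None,fx=3.5,fy=3.5,interpolation=2)
cv2.imwrite('pics/c2.png',B)
E
```

```text
block [552. 243.  15.] 0.9
knob [520. -93.  84.] 0.1
orange [439. 255.  13.] 0.0
model [676. 301.  16.] 5.1
pen [715.  59.   3.] 0.2
tin [ 469. -366.   12.] 0.3
```

View pics/c1.png

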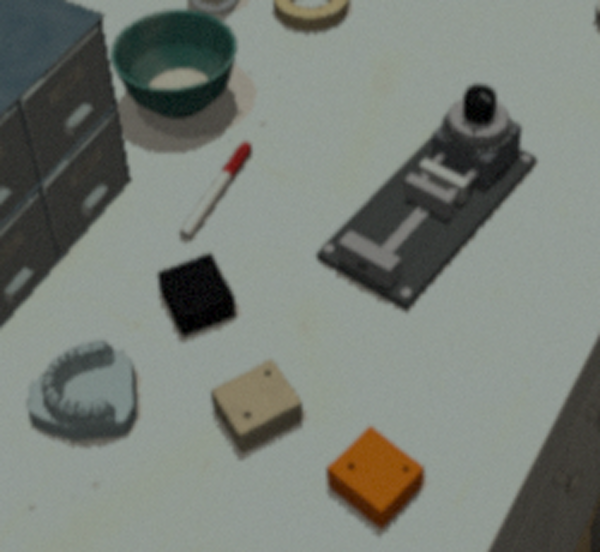

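View pics/c2.png

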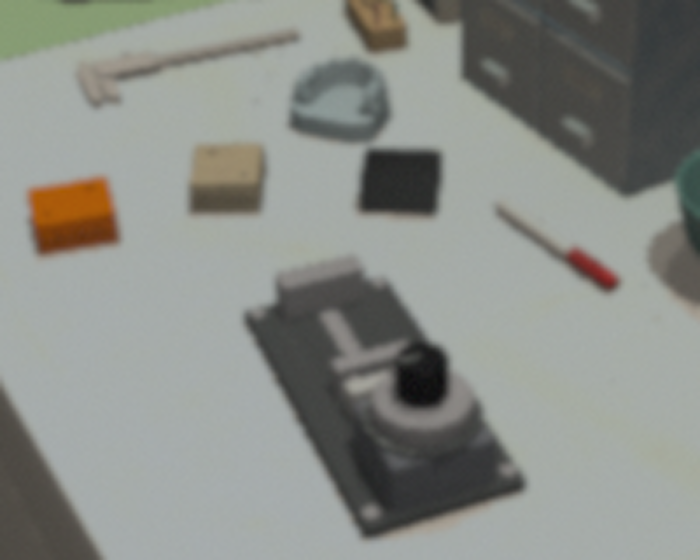

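```bash
python3 - <<'E'
from h import *
S=cam('scene');D=cam('side')
f=lambda u:(u[0]/2.4+150,u[1]/2.4+200)
b=[onz(S,f(u),27)[:2] for u in [(213,402),(271,361),(301,406),(238,438)]]
print(np.round(b)); 
for i in range(4):
    d=b[(i+1)%4]-b[i]; print(np.linalg.norm(d).round(1),np.arctan2(d[1],d[0]).round(3))
j=[onz(S,f(u),10)[:2] for u in [(320,257),(407,303),(534,160)]]
print(np.round(j))
for i in range(2):
    d=j[(i+1)]-j[i]; print(np.linalg.norm(d).round(1),np.arctan2(d[1],d[0]).round(3))
E
```

```text
[[577. 267.]
 [558. 212.]
 [515. 237.]
 [542. 284.]]
57.8 -1.91
49.6 2.621
54.9 1.046
39.0 -0.471
[[ 586.   88.]
 [ 495.   96.]
 [ 467. -114.]]
91.4 3.053
211.7 -1.699
```

```bash
python3 -m inch '[[[-0.05,0.2,0,0,0,0,-1],[-0.1,0.4,0,0,0,0,-1],[-0.15,0.6,0,0,0,0,-1],[-0.2,0.8,0,0,0,0,-1],[-0.22,1,0,0,0,0,-1],[-0.22,1,0,0,0,0,-1],[-0.22,1,0,0,0,0,-1],[-0.22,1,0,0,0,0,-1],[-0.22,1,0,0,0,0,-1],[-0.22,1,0,0,0,0,-1]]]'
```

```text
time: 1.4
tool_pos: [331.8, 401.5, 226.8]
tcp_rot: [3.142, -0.0, 1.274]
contact_force: [0.4, 0.3, 0.7]
grip_width: 91.5
```

```bash
python3 -m inch '[[[-0.1,0.25,0,0,0,0.2,-1],[-0.2,0.5,0,0,0,0.4,-1],[-0.3,0.75,0,0,0,0.6,-1],[-0.43,1,0,0,0,0.8,-1],[-0.43,1,0,0,0,1,-1],[-0.43,1,0,0,0,1,-1],[-0.43,1,0,0,0,1,-1],[-0.43,1,0,0,0,1,-1],[-0.43,1,0,0,0,1,-1],[-0.43,1,0,0,0,1,-1]]]'
```

```text
time: 2.65
tool_pos: [498.1, 260.5, 226.8]
tcp_rot: [-3.142, -0.0, 0.489]
contact_force: [0.3, -0.5, -0.4]
grip_width: 91.9
```

```bash
python3 -m inch '[[[0.1,0.1,0,0,0,0.2,-1],[0.2,0.2,0,0,0,0.4,-1],[0.2,0.2,0,0,0,0.6,-1],[0.2,0.2,0,0,0,0.8,-1],[0.2,0.2,0,0,0,1,-1],[0.2,0.2,0,0,0,1,-1],[0.2,0.2,0,0,0,1,-1],[0.2,0.2,0,0,0,1,-1],[0.2,0.2,0,0,0,1,-1],[0.2,0.2,0,0,0,1,-1]]]'; python3 - <<'E'
from h import *
import pickle
o=bot.get_obs(); im=bot.capture('wrist'); cv2.imwrite('pics/w1.png',im[:,:,::-1]); pickle.dump(o,open('w1.pkl','wb')); print(o['tool_pos'],o['tcp_rot'])
E
```

```text
time: 3.9
tool_pos: [552.4, 243.7, 226.8]
tcp_rot: [-3.141, -0.0, -0.297]
contact_force: [0.3, 0.5, -0.5]
grip_width: 92.0
[552.35852023 243.69233539 226.75266623] [-3.14148302e+00 -6.71421668e-05 -2.97271410e-01]
```

View pics/w1.png

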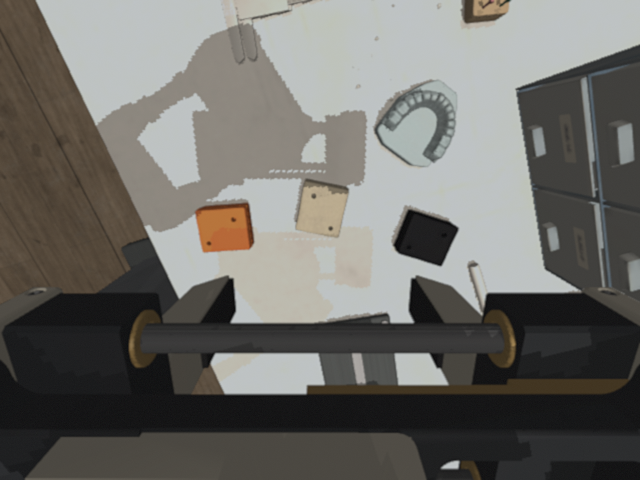

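Wrist view: the beige block with two holes is at (321,209), orange is at (224,227) and black is at (426,236). The top face corners come next.

```bash
python3 - <<'E'
from h import *
im=cv2.imread('pics/w1.png'); c=im[165:255,275:370]
cv2.imwrite('pics/c3.png',cv2.resize(c,None,fx=6,fy=6,interpolation=cv2.INTER_NEAREST))
hsv=cv2.cvtColor(c,cv2.COLOR_BGR2HSV)
print(hsv[::6,::6,1])
E
```

```text
[[24 25 25 25 25 26 26 26 26 24 26 26 25 25 27  4]
 [ 5 19  5  5 17  6  4 19 12 26 26 24 25 25 25  5]
 [19 19 17 17 21 26 23 24 24 28 26 26 26 25 25  7]
 [ 7  7  5  7  5 57 58 56 52 34 27 27 29  6 25  7]
 [ 7  7  7  7 11 60 59 58 58 57 59 56 46  7  7  5]
 [ 5  5  7  5 19 59 57 57 58 57 59 59 44  5  5  5]
 [ 5  7  5  7 23 60 59 60 58 58 59 59  3  7  5  7]
 [ 7  7  5  7 43 58 58 58 57 59 59 60  7  7  7  8]
 [ 7  7  7  7 57 59 59 59 57 59 60 60  5  7  7  8]
 [ 7  7  5  4 58 57 59 57 58 57 59 52  7  7  8  8]
 [ 7  7  7  7 60 59 58 59 58 60 58  6  8  7  7  5]
 [ 4  7  9  8  7 41 60 58 57 58 59 19 19 20 19 19]
 [22 24 24 26 25 26 26 23 19 21 33 21 20 19 20 19]
 [20 24 23 23 26 26 26 22 22 23 20 19 20 19 19 19]
 [20 22 24 23 25 27 24  7  7  7 12 22 22 20 20 22]]
```

View pics/c3.png

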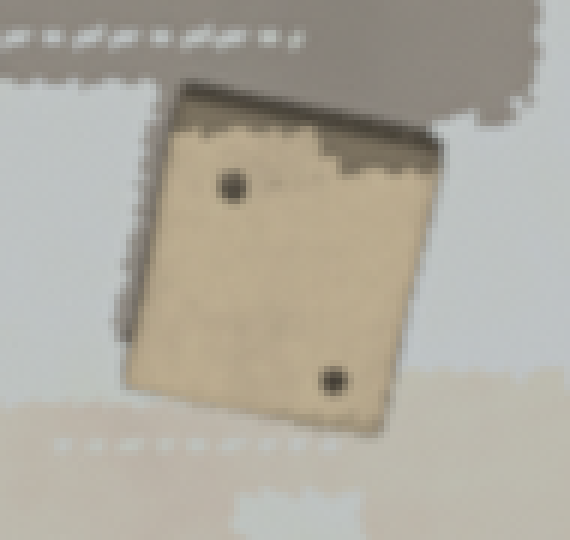

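```bash
python3 - <<'E'
from h import *
import pickle
o=pickle.load(open('w1.pkl','rb'));W=cam('wrist',o)
print(W[2])
f=lambda u:((u[0]+0)/6+275-.5+.0,(u[1])/6+165-.5)
P=[(127,386),(381,435),(441,150),(180,90)]
for z in (27,0):
  b=[onz(W,f(u),z)[:2] for u in P]
  print(z,np.round(b,1))
  for i in range(4):
    d=b[(i+1)%4]-b[i]; print(np.linalg.norm(d).round(1),(np.arctan2(d[1],d[0])).round(3))
h=[onz(W,f(u),27)[:2] for u in [(233,187),(333,381)]]; print('hole mid',np.mean(h,0))
E
```

```text
[575.01061852 320.44714172 385.11269555]
27 [[517.9 233.8]
 [560.6 210.7]
 [586.  259.1]
 [544.3 283.2]]
48.6 -0.496
54.7 1.088
48.1 2.619
56.0 -2.062
0 [[513.6 227.3]
 [559.5 202.4]
 [586.8 254.5]
 [542.  280.4]]
52.2 -0.496
58.8 1.088
51.8 2.619
60.2 -2.062
hole mid [551.54337092 243.58984099]
```

```bash
python3 -m inch '[[[0,0,0.15,0,0,0.1,-1],[0,0,0.3,0,0,0.2,-1],[0,0,0.45,0,0,0.25,-1],[0,0,0.45,0,0,0.25,-1],[0,0,0.45,0,0,0.25,-1],[0,0,0.45,0,0,0.25,-1],[0,0,0.45,0,0,0.25,-1],[0,0,0.45,0,0,0.25,-1],[0,0,0.45,0,0,0.25,-1],[0,0,0.45,0,0,0.25,-1]]]'; python3 - <<'E'
from h import *
import pickle
o=bot.get_obs(); im=bot.capture('wrist')[:,:,::-1].copy(); cv2.imwrite('pics/w2.png',im); pickle.dump(o,open('w2.pkl','wb')); print(o['tool_pos'],o['tcp_rot'])
cv2.imwrite('pics/c4.png',cv2.resize(im[150:300,250:400],None,fx=4,fy=4,interpolation=cv2.INTER_NEAREST))
E
```

```text
time: 5.2
tool_pos: [552.4, 243.7, 136.7]
tcp_rot: [-3.141, -0.0, -0.494]
contact_force: [-0.6, 0.8, -0.7]
grip_width: 92.3
[552.3675507  243.69631571 136.74008623] [-3.14148635e+00 -9.03840351e-06 -4.94101352e-01]
```

View pics/c4.png

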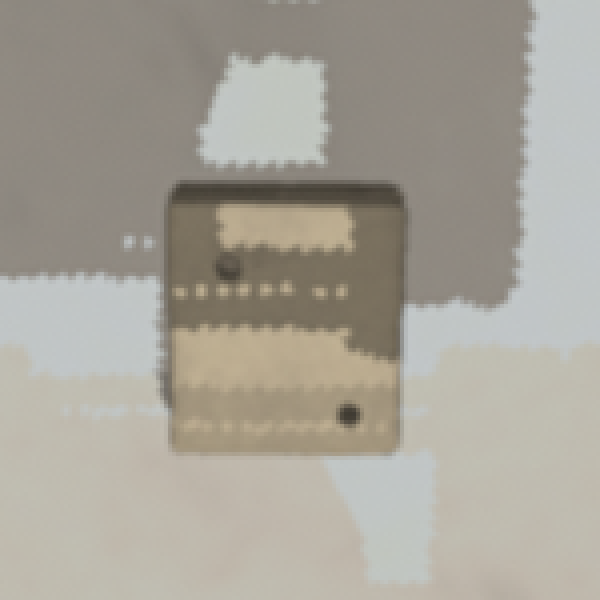

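```bash
python3 - <<'E'
from h import *
import pickle
o=pickle.load(open('w2.pkl','rb'));W=cam('wrist',o)
R=Ro.from_euler('xyz',o['tcp_rot']).as_matrix()
f=lambda u:((u[0])/4+250-.5,(u[1])/4+150-.5)
P=[(168,205),(405,204),(401,453),(172,453),(229,268),(348,415)]
b=np.array([onz(W,f(u),27) for u in P]); t=(b-o['tool_pos'])@R
print(t.round(1)); print(t[:4].mean(0),t[4:].mean(0),b[:4].mean(0))
E
```

```text
[[-25.6 -29.2 109.7]
 [ 22.9 -29.4 109.7]
 [ 23.4  25.2 109.7]
 [-26.2  25.2 109.7]
 [-13.3 -16.  109.7]
 [ 11.8  16.4 109.7]]
[ -1.40368754  -2.05088035 109.74029219] [ -0.76938022   0.24463838 109.7400539 ] [552.1107674  246.17738688  27.        ]
```

The block's top face measures 49 x 54.5 mm against 51 x 56 nominal. It is square to the gripper, and its centre is at tool (-1.4, -2). I'll narrow the fingers and go down.

```bash
python3 -m inch '[[[-0.005,-0.01,0,0,0,0,-0.6],[-0.005,-0.01,0.1,0,0,0,-0.6],[-0.005,-0.01,0.2,0,0,0,-0.6],[-0.005,-0.01,0.3,0,0,0,-0.6],[-0.005,-0.01,0.4,0,0,0,-0.6],[-0.005,-0.01,0.5,0,0,0,-0.6],[-0.005,-0.01,0.57,0,0,0,-0.6],[-0.005,-0.01,0.62,0,0,0,-0.6],[-0.005,-0.01,0.66,0,0,0,-0.6],[-0.005,-0.01,0.66,0,0,0,-0.6]]]'
```

```text
time: 6.5
tool_pos: [552.3, 245.9, 4.4]
tcp_rot: [3.141, 0.0, -0.494]
contact_force: [-0.5, 0.4, -0.0]
grip_width: 73.6
```

```bash
python3 -m inch '[[[0,0,0,0,0,0,0.2],[0,0,0,0,0,0,0.4],[0,0,0,0,0,0,1],[0,0,0,0,0,0,1],[0,0,0,0,0,0,1],[0,0,0,0,0,0,1],[0,0,-0.02,0,0,0,1],[0,0,-0.06,0,0,0,1],[0,0,-0.1,0,0,0,1],[0,0,-0.1,0,0,0,1]]]'; python3 - <<'E'
from h import *
o=bot.get_obs(); print(o['tool_pos'],o['tcp_rot'],o['grip_width'],o['contact_force'])
im=bot.capture('wrist')[:,:,::-1].copy(); cv2.imwrite('pics/w3.png',im)
E
```

```text
time: 7.75
tool_pos: [553.0, 246.1, 25.7]
tcp_rot: [-3.14, -0.001, -0.494]
contact_force: [-0.0, 0.6, -2.0]
grip_width: 50.4
[553.01613701 246.12205189  25.69679174] [-3.14021892e+00 -1.23323809e-03 -4.94147609e-01] 50.36063285603835 [-0.03421745  0.63773689 -2.01806569]
```

View pics/w3.png

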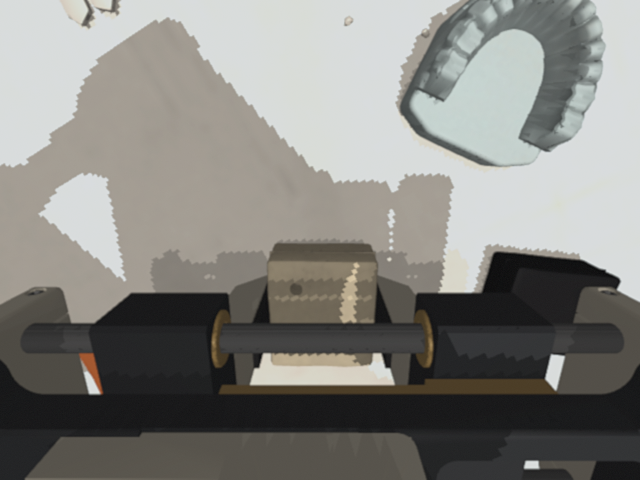

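Grasp is good: width 50.4 mm, about 2 N of weight, and the block sits ~1 mm toward tool -y. Next I lift and carry it to look down on the jig.

```bash
python3 -m inch '[[[0,0,-0.25,0,0,0,1],[0,0,-0.5,0,0,0,1],[0.05,0.1,-0.7,0,0,0,1],[0.1,0.3,-0.9,0,0,-0.1,1],[0.15,0.5,-1,0,0,-0.2,1],[0.25,0.7,-1,0,0,-0.3,1],[0.35,0.9,-1,0,0,-0.4,1],[0.42,1,-1,0,0,-0.46,1],[0.42,1,-1,0,0,-0.46,1],[0.42,1,-1,0,0,-0.46,1]]]'
```

```text
time: 9.05
tool_pos: [531.3, 30.5, 224.5]
tcp_rot: [-3.141, 0.001, -0.133]
contact_force: [-0.9, -0.1, -1.7]
grip_width: 50.4
```

```bash
python3 -m inch '[[[0.02,0.15,0,0,0,0,1],[0.05,0.35,0,0,0,0,1],[0.05,0.5,0,0,0,0,1],[0.05,0.6,0,0,0,0,1],[0.05,0.6,0,0,0,0,1],[0.05,0.6,0,0,0,0,1],[0.05,0.6,0,0,0,0,1],[0.05,0.6,0,0,0,0,1],[0.05,0.6,0,0,0,0,1],[0.05,0.6,0,0,0,0,1]]]'; python3 - <<'E'
from h import *
import pickle
o=bot.get_obs(); print(o['tool_pos'],o['tcp_rot'])
im=bot.capture('wrist')[:,:,::-1].copy(); cv2.imwrite('pics/w4.png',im);pickle.dump(o,open('w4.pkl','wb'))
cv2.imwrite('pics/c5.png',cv2.resize(im[0:290,200:440],None,fx=2.05,fy=2.05,interpolation=2))
E
```

```text
time: 10.3
tool_pos: [525.6, -90.1, 224.7]
tcp_rot: [-3.141, -0.0, -0.133]
contact_force: [-0.6, -0.3, -1.1]
grip_width: 50.8
[525.56331245 -90.14761541 224.72132809] [-3.14148822e+00 -8.15051892e-05 -1.32712600e-01]
```

View pics/w4.png

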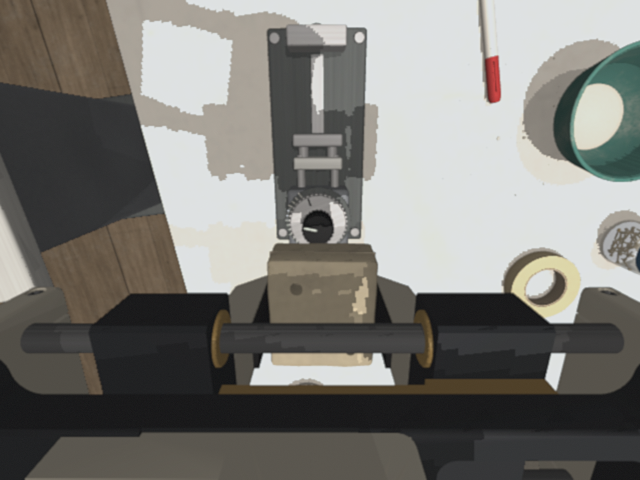

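Wrist view: the whole jig is visible. The back stop is at (316,36), the jaw plate at (317,140), the carriage at (318,164) and the knob at (318,227); the pen at (490,70) and bowl are well off to the side. I'll crop it for accurate edges.

```bash
python3 - <<'E'
from h import *
im=cv2.imread('pics/w4.png')
cv2.imwrite('pics/c6.png',cv2.resize(im[15:115,255:380],None,fx=6,fy=6,interpolation=cv2.INTER_NEAREST))
cv2.imwrite('pics/c7.png',cv2.resize(im[120:250,255:380],None,fx=4.5,fy=4.5,interpolation=cv2.INTER_NEAREST))
E
```

```text
(no output)
```

View pics/c6.png

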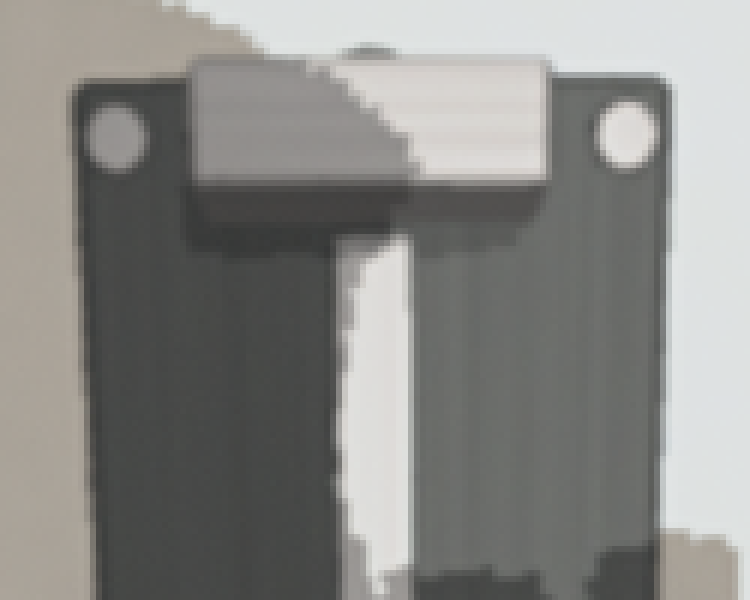

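View pics/c7.png

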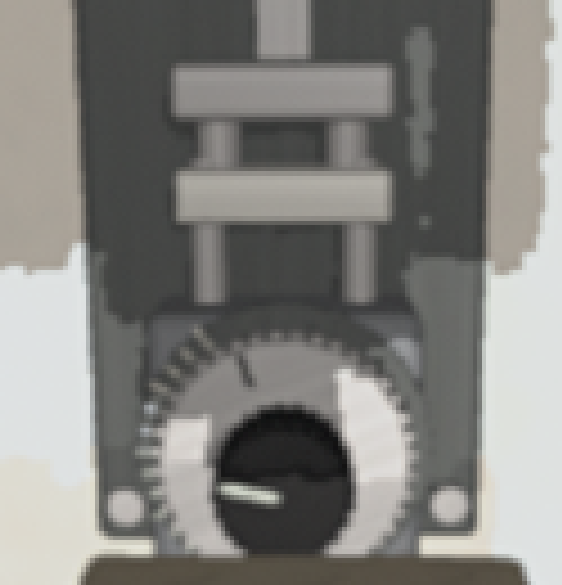

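```bash
python3 - <<'E'
from h import *
import pickle
o=pickle.load(open('w4.pkl','rb'));W=cam('wrist',o)
a=lambda u:(u[0]/6+254.5,u[1]/6+14.5); b=lambda u:(u[0]/4.5+254.5,u[1]/4.5+119.5)
C=np.array([onz(W,p,10) for p in [a((73,79)),a((670,78)),b((480,533)),b((99,533))]])
print('base',C.round(1)); c0=C.mean(0); print(c0)
for i in range(4):
    d=C[(i+1)%4]-C[i]; print(np.linalg.norm(d).round(1),np.arctan2(d[1],d[0]).round(4))
y=(C[0]+C[1]-C[2]-C[3]); yaw=np.arctan2(-y[0],y[1]); print('yaw',yaw)
Rj=np.array([[np.cos(yaw),np.sin(yaw)],[-np.sin(yaw),np.cos(yaw)]])
def J(p): return (Rj@(p-c0)[:2]).round(1)
for n,p,z in [('stopfaceL',a((192,184)),36),('stopfaceR',a((550,182)),36),('stopbackL',a((190,58)),36),('bL',a((190,243)),10),('bR',a((540,220)),10),('jawL',b((172,65)),34),('jawR',b((392,65)),34),('jawbackL',b((172,117)),34),('carL',b((176,172)),34),('carR',b((392,172)),34),('carbk',b((176,222)),34),('line0',b((220,487)),90),('line1',b((282,497)),90),('kl',b((213,490)),90),('kr',b((356,490)),90),('ringmark',b((243,365)),64),('ringL',b((140,460)),63),('ringR',b((417,460)),63),('bolt1',a((119,136)),11),('bolt2',a((628,134)),11),('bolt3',b((124,508)),11),('bolt4',b((449,506)),11)]:
    q=onz(W,p,z); print(n,J(q),q.round(1))
E
```

```text
base [[ 495.2   97.7   10. ]
 [ 592.4   84.9   10. ]
 [ 566.3 -130.7   10. ]
 [ 467.4 -117.4   10. ]]
[530.3329039  -16.37205406  10.        ]
98.1 -0.1314
217.1 -1.6916
99.8 3.0085
216.9 1.4423
yaw -0.12465211871227644
stopfaceL [-27.7  87.3] [513.7  73.7  36. ]
stopfaceR [27.8 87.1] [568.7  66.6  36. ]
stopbackL [-27.3 104.3] [516.2  90.6  36. ]
bL [-30.8  84.6] [510.3  71.4  10. ]
bR [27.9 87.5] [568.9  67.   10. ]
jawL [-24.8   8.5] [506.8  -4.8  34. ]
jawR [24.4  8.1] [555.5 -11.4  34. ]
jawbackL [-25.2  -2.7] [505.  -15.9  34. ]
carL [-24.7 -14.8] [504. -28.  34.]
carR [ 24.6 -15.2] [552.8 -34.5  34. ]
carbk [-25. -26.] [502.3 -39.   34. ]
line0 [-13.1 -73.9] [508.1 -88.1  90. ]
line1 [ -0.5 -76.2] [520.3 -91.9  90. ]
kl [-14.6 -74.6] [506.6 -88.6  90. ]
kr [ 14.6 -74.8] [535.5 -92.4  90. ]
ringmark [ -9.  -53.7] [514.7 -68.6  64. ]
ringL [-32.3 -75. ] [489.  -86.8  63. ]
ringR [ 29.  -75.5] [549.7 -94.9  63. ]
bolt1 [-41.8 100.3] [501.3  88.3  11. ]
bolt2 [42.2 99.9] [584.7  77.5  11. ]
bolt3 [ -42.9 -101. ] [ 475.2 -111.3   11. ]
bolt4 [  41.5 -101.2] [ 558.9 -122.    11. ]
```

The base corners and bolts agree: jig centre (530.1, -16.7), yaw -0.1285, stop face at jig y≈87, jaw face at ≈8, knob axis at jig (0,-76). I'll move over the bay and come partway down.

```bash
python3 -m inch '[[[-0.01,-0.2,0,0,0,0,1],[-0.03,-0.4,0,0,0,-0.005,1],[-0.03,-0.6,0.1,0,0,-0.005,1],[-0.03,-0.6,0.3,0,0,-0.005,1],[-0.03,-0.6,0.5,0,0,-0.005,1],[-0.03,-0.6,0.65,0,0,-0.005,1],[-0.03,-0.6,0.75,0,0,-0.005,1],[-0.03,-0.6,0.75,0,0,-0.005,1],[-0.03,-0.6,0.75,0,0,-0.005,1],[-0.03,-0.6,0.75,0,0,-0.005,1]]]'; python3 - <<'E'
from h import *
import pickle
o=bot.get_obs(); print(o['tool_pos'],o['tcp_rot'])
im=bot.capture('wrist')[:,:,::-1].copy(); cv2.imwrite('pics/w5.png',im);pickle.dump(o,open('w5.pkl','wb'))
im=bot.capture('side')[:,:,::-1].copy(); cv2.imwrite('pics/s5.png',cv2.resize(im[180:340,200:360],None,fx=3.7,fy=3.7,interpolation=2))
E
```

```text
time: 11.6
tool_pos: [536.2, 29.4, 75.9]
tcp_rot: [-3.141, -0.002, -0.129]
contact_force: [0.0, -0.5, -0.7]
grip_width: 50.6
[536.24257189  29.40427799  75.8633842 ] [-3.14141872e+00 -2.22022844e-03 -1.28957391e-01]
```

View pics/w5.png

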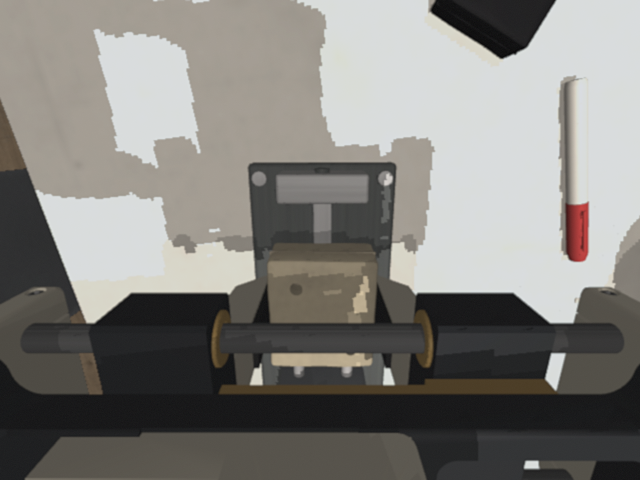

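View pics/s5.png

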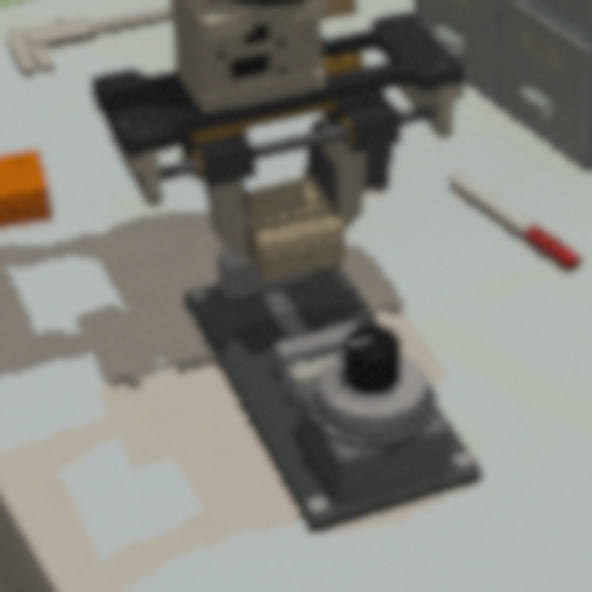

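The block is centred over the base (centre column 322.5 for both) with the stop ahead of it. I'll lower it now.

```bash
python3 -m inch '[[[0,0,0.06,0,0,0,1],[0,0,0.12,0,0,0,1],[0,0,0.18,0,0,0,1],[0,0,0.22,0,0,0,1],[0,0,0.26,0,0,0,1],[0,0,0.28,0,0,0,1],[0,0,0.295,0,0,0,1],[0,0,0.305,0,0,0,1],[0,0,0.305,0,0,0,1],[0,0,0.305,0,0,0,1]]]'
```

```text
time: 12.95
tool_pos: [535.6, 29.5, 15.1]
tcp_rot: [-3.142, -0.001, -0.129]
contact_force: [-4.8, -0.5, 10.1]
grip_width: 50.8
```

```bash
python3 -m inch '[[[0,0,-0.002,0,0,0,0.1],[0,0,-0.002,0,0,0,-0.1],[0,0,-0.002,0,0,0,-0.6],[0,0,-0.002,0,0,0,-0.6],[0,0,-0.002,0,0,0,-0.6],[0,0,-0.1,0,0,0,-0.6],[0,0,-0.3,0,0,0,-0.6],[0,0,-0.5,0,0,0,-0.6],[0,0.2,-0.6,0,0,0,-0.6],[0,0.3,-0.6,0,0,0,-0.6]]]'; python3 - <<'E'
from h import *
import pickle
o=bot.get_obs(); print(o['tool_pos'],o['tcp_rot'])
im=bot.capture('wrist')[:,:,::-1].copy(); cv2.imwrite('pics/w6.png',im);pickle.dump(o,open('w6.pkl','wb'))
E
```

```text
time: 14.2
tool_pos: [528.7, -31.4, 135.6]
tcp_rot: [3.141, -0.004, -0.129]
contact_force: [-0.5, 0.5, -0.7]
grip_width: 73.3
[528.73853755 -31.40808331 135.64290201] [ 3.14111191 -0.00411414 -0.12917282]
```

View pics/w6.png

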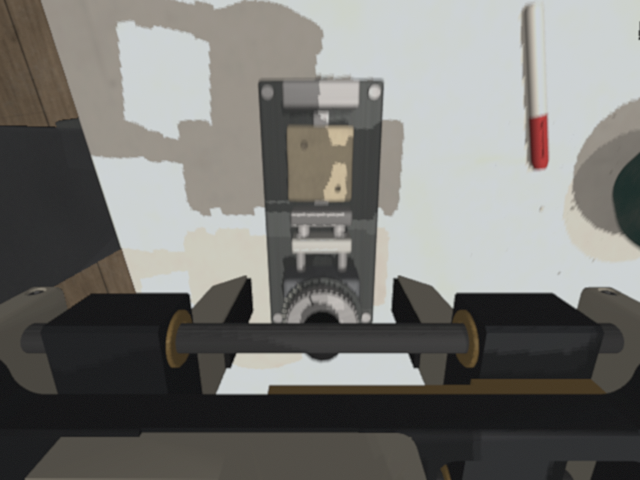

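The block lies square in the bay at (320,163), between the jaw plate at row 215 and the stop at row 108. Next I go over the knob and turn back 45° for turning range.

```bash
python3 -m inch '[[[0,0.1,0,0,0,-0.2,-0.1],[0,0.2,0,0,0,-0.4,-0.1],[0,0.3,0,0,0,-0.6,-0.1],[0,0.305,0,0,0,-0.8,-0.1],[0,0.305,0,0,0,-1,-0.1],[0,0.305,0,0,0,-1,-0.1],[0,0.305,0,0,0,-1,-0.1],[0,0.305,0,0,0,-1,-0.1],[0,0.305,0,0,0,-1,-0.1],[0,0.305,0,0,0,-1,-0.1]]]'; python3 - <<'E'
from h import *
import pickle
o=bot.get_obs(); print(o['tool_pos'],o['tcp_rot'],o['joint_positions'],o['moment'],o['contact_force'])
R=Ro.from_euler('xyz',o['tcp_rot']).as_matrix()
print('knob in tool',(np.array([520.4,-92.1,68])-o['tool_pos'])@R)
im=bot.capture('wrist')[:,:,::-1].copy(); cv2.imwrite('pics/w7.png',im);pickle.dump(o,open('w7.pkl','wb'))
W=cam('wrist',o)
for z,r in ((90,14.5),(64,14.5),(63,28)): print(z,[proj(W,[520.4+r*np.cos(t),-92.1+r*np.sin(t),z]).round().tolist() for t in np.arange(0,6.2,np.pi/4)])
E
```

```text
time: 15.5
tool_pos: [519.9, -90.5, 133.7]
tcp_rot: [-3.142, -0.0, 0.656]
contact_force: [-0.3, 0.3, -0.2]
grip_width: 50.4
[519.94120669 -90.48069211 133.7017567 ] [-3.14156956e+00 -8.56309065e-05  6.56087407e-01] [-3.17621177e-01  4.40569552e-01  1.65026062e+00  9.65650925e-05
  1.05073343e+00 -9.73756570e-01] [-0.08804469 -0.00716562  0.01993455] [-0.29594087  0.30910149 -0.23852684]
knob in tool [-0.62989736  1.56450624 65.70166689]
90 [[338.0, 279.0], [343.0, 264.0], [335.0, 250.0], [318.0, 246.0], [303.0, 254.0], [299.0, 269.0], [308.0, 283.0], [324.0, 287.0]]
64 [[337.0, 265.0], [341.0, 251.0], [333.0, 238.0], [319.0, 234.0], [305.0, 242.0], [302.0, 256.0], [309.0, 268.0], [324.0, 272.0]]
63 [[351.0, 274.0], [359.0, 248.0], [345.0, 224.0], [316.0, 216.0], [290.0, 231.0], [283.0, 258.0], [298.0, 281.0], [326.0, 287.0]]
```

View pics/w7.png

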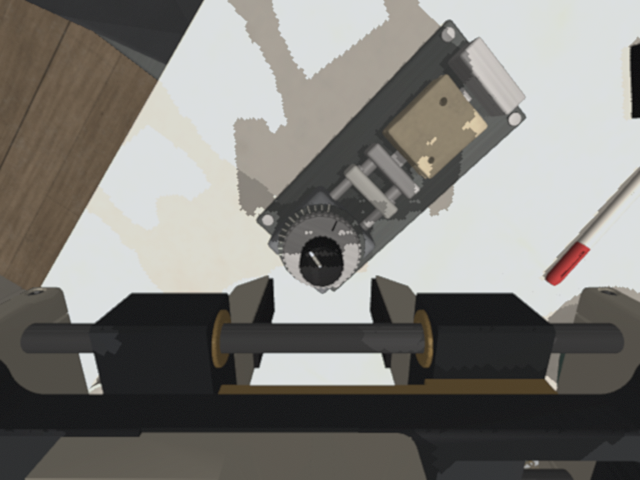

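```bash
python3 - <<'E'
from h import *
import pickle
o=pickle.load(open('w7.pkl','rb'));W=cam('wrist',o)
im=cv2.imread('pics/w7.png')
g=cv2.resize(im[200:300,270:370],None,fx=6,fy=6,interpolation=cv2.INTER_NEAREST)
for z,r,c in ((90,14.5,(0,0,255)),(63,28,(0,255,0))):
    for t in np.arange(0,6.28,.2):
        p=(proj(W,[520.4+r*np.cos(t),-92.1+r*np.sin(t),z])-[269.5,199.5])*6
        cv2.circle(g,tuple(int(v) for v in p),2,c,-1)
cv2.imwrite('pics/c8.png',g)
E
```

```text
(no output)
```

View pics/c8.png

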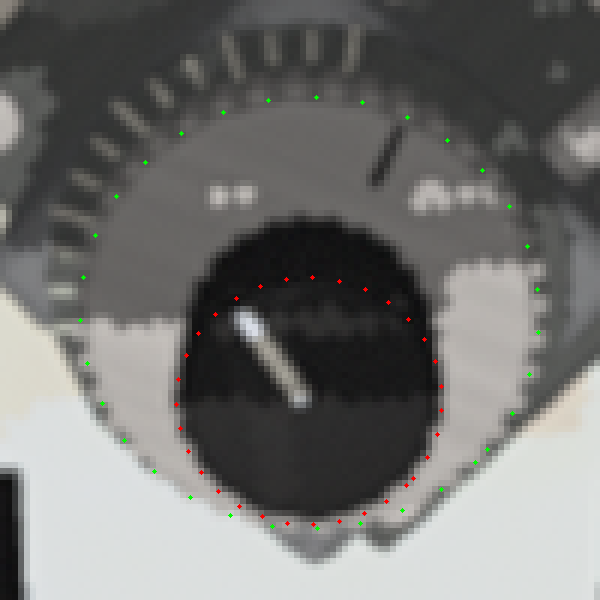

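The projected knob-top circle (red) and ring circle (green) match the picture to within 1 mm. I'll descend to 5–6 mm above the ring and grip the knob.

```bash
python3 -m inch '[[[-0.003,0.006,0.06,0,0,0,-0.1],[-0.003,0.006,0.12,0,0,0,-0.1],[-0.003,0.006,0.18,0,0,0,-0.1],[-0.003,0.006,0.24,0,0,0,-0.1],[-0.003,0.006,0.29,0,0,0,-0.1],[-0.003,0.006,0.325,0,0,0,-0.1],[-0.003,0.006,0.325,0,0,0,-0.1],[-0.003,0.006,0.325,0,0,0,0.2],[-0.003,0.006,0.325,0,0,0,0.25],[-0.003,0.006,0.325,0,0,0,0.25]]]'; python3 - <<'E'
from h import *
o=bot.get_obs(); print(o['tool_pos'],o['tcp_rot'],o['moment'],o['contact_force'],o['grip_width'])
E
```

```text
time: 16.8
tool_pos: [520.4, -91.9, 69.0]
tcp_rot: [3.141, -0.0, 0.657]
contact_force: [-0.1, -0.7, -0.7]
grip_width: 34.6
[520.36210623 -91.87046958  69.00783445] [ 3.14111126e+00 -4.33911564e-04  6.56509249e-01] [-0.03404954  0.03297532  0.01032071] [-0.12525124 -0.726192   -0.71237208] 34.64627712737388
```

```bash
python3 -m inch '[[[0,0,0,0,0,0,0.3],[0,0,0,0,0,0,0.5],[0,0,0,0,0,0,1],[0,0,0,0,0,0,1],[0,0,0,0,0,0,1],[0,0,0,0,0,0,1],[0,0,0,0,0,0,1],[0,0,0,0,0,0,1],[0,0,0,0,0,0,1],[0,0,0,0,0,0,1]]]'; python3 - <<'E'
from h import *
o=bot.get_obs(); print(o['tool_pos'],o['tcp_rot'],o['moment'],o['contact_force'],o['grip_width'])
im=bot.capture('wrist')[:,:,::-1].copy(); cv2.imwrite('pics/w8.png',im)
E
```

```text
time: 18.05
tool_pos: [520.3, -91.8, 68.8]
tcp_rot: [3.142, -0.0, 0.656]
contact_force: [0.3, 1.9, 1.9]
grip_width: 28.3
[520.25024854 -91.81290351  68.75166928] [ 3.14156378e+00 -2.20484535e-04  6.56433493e-01] [ 0.09901377 -0.11083426 -0.0027409 ] [0.30052444 1.87547252 1.91718018] 28.31573563749567
```

View pics/w8.png

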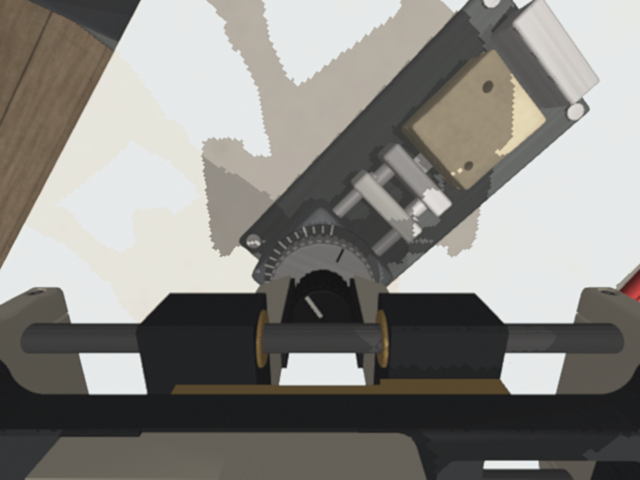

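```bash
python3 -m inch '[[[0,0,0,0,0,0.1,1],[0,0,0,0,0,0.2,1],[0,0,0,0,0,0.3,1],[0,0,0,0,0,0.4,1],[0,0,0,0,0,0.5,1],[0,0,0,0,0,0.6,1],[0,0,0,0,0,0.7,1],[0,0,0,0,0,0.8,1],[0,0,0,0,0,0.9,1],[0,0,0,0,0,1,1]]]'; python3 - <<'E'
from h import *
o=bot.get_obs(); print(o['tool_pos'],o['tcp_rot'],o['moment'],o['contact_force'],o['grip_width'])
im=bot.capture('wrist')[:,:,::-1].copy(); cv2.imwrite('pics/w9.png',im)
E
```

```text
time: 19.35
tool_pos: [521.2, -91.6, 68.8]
tcp_rot: [-3.141, -0.002, -0.131]
contact_force: [4.9, 1.7, -0.5]
grip_width: 27.8
[521.20837097 -91.60994353  68.79643395] [-3.14123579e+00 -2.15786269e-03 -1.31062607e-01] [ 0.40187326 -0.62222141  0.26107476] [ 4.93098432  1.65285755 -0.48119077] 27.829141315522488
```

View pics/w9.png

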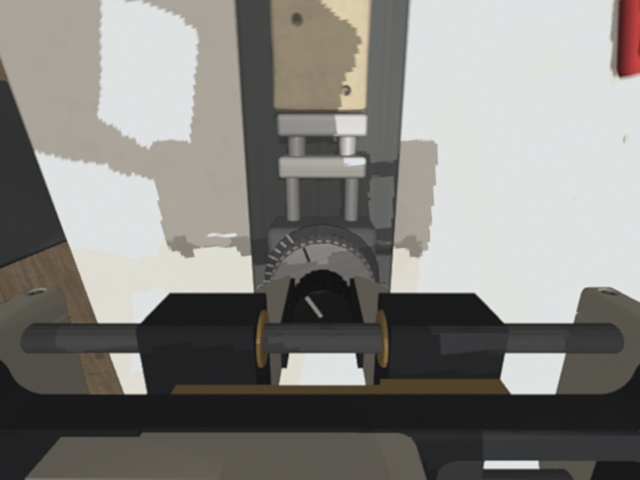

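The knob follows with no slip (white line unchanged in the tool frame) and the jaw is now ~3–4 mm from the block. I'll turn another 45°.

```bash
python3 -m inch '[[[0,0,0,0,0,0.1,1],[0,0,0,0,0,0.2,1],[0,0,0,0,0,0.3,1],[0,0,0,0,0,0.4,1],[0,0,0,0,0,0.5,1],[0,0,0,0,0,0.6,1],[0,0,0,0,0,0.7,1],[0,0,0,0,0,0.8,1],[0,0,0,0,0,0.9,1],[0,0,0,0,0,1,1]]]'; python3 - <<'E'
from h import *
o=bot.get_obs(); print(o['tool_pos'],o['tcp_rot'],o['moment'],o['contact_force'],o['grip_width'])
im=bot.capture('wrist')[:,:,::-1].copy(); cv2.imwrite('pics/w10.png',im)
im=bot.capture('side')[:,:,::-1].copy(); cv2.imwrite('pics/s10.png',cv2.resize(im[220:330,220:340],None,fx=5,fy=5,interpolation=2))
im=bot.capture('scene')[:,:,::-1].copy(); cv2.imwrite('pics/sc10.png',cv2.resize(im[220:340,270:390],None,fx=5,fy=5,interpolation=2))
E
```

```text
time: 20.65
tool_pos: [522.0, -92.1, 68.8]
tcp_rot: [-3.139, -0.003, -0.916]
contact_force: [7.9, 0.9, -2.7]
grip_width: 28.4
[522.04215244 -92.11332386  68.83204121] [-3.13888192e+00 -3.04971387e-03 -9.15511203e-01] [ 0.13979592 -1.01756946  0.2059885 ] [ 7.90230575  0.88612572 -2.71669821] 28.4098449977374
```

View pics/w10.png

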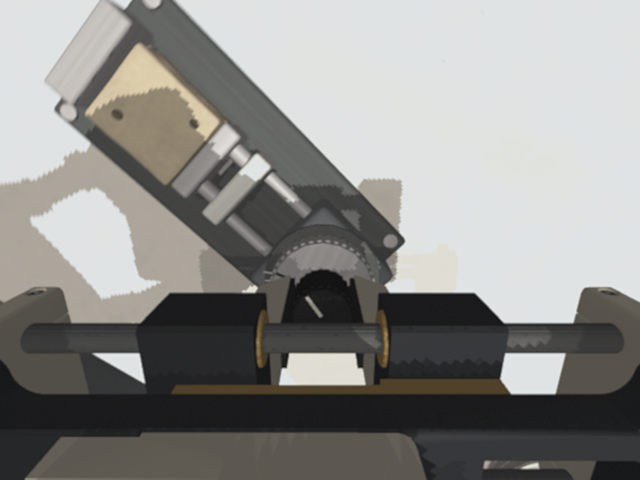

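View pics/s10.png

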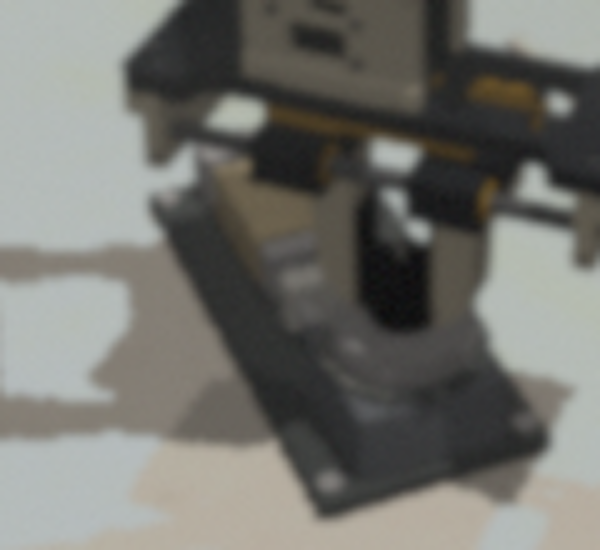

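View pics/sc10.png

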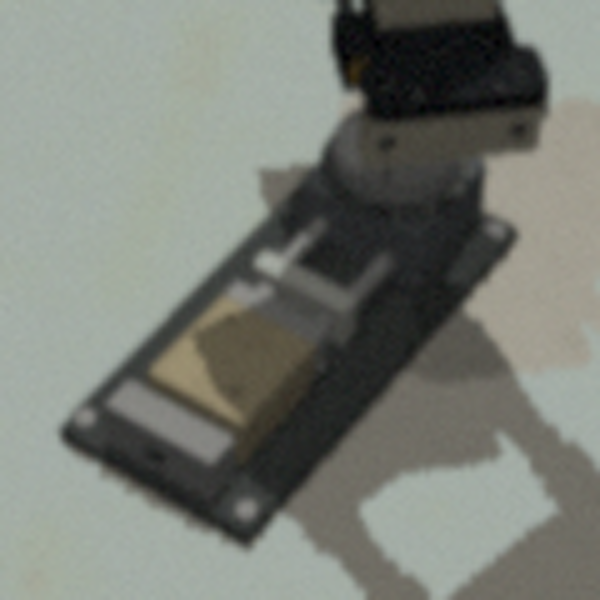

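```bash
python3 - <<'E'
from h import *
im=cv2.imread('pics/w10.png')
cv2.imwrite('pics/c10.png',cv2.resize(im[0:240,40:280],None,fx=2.5,fy=2.5,interpolation=cv2.INTER_NEAREST))
E
```

```text
(no output)
```

View pics/c10.png

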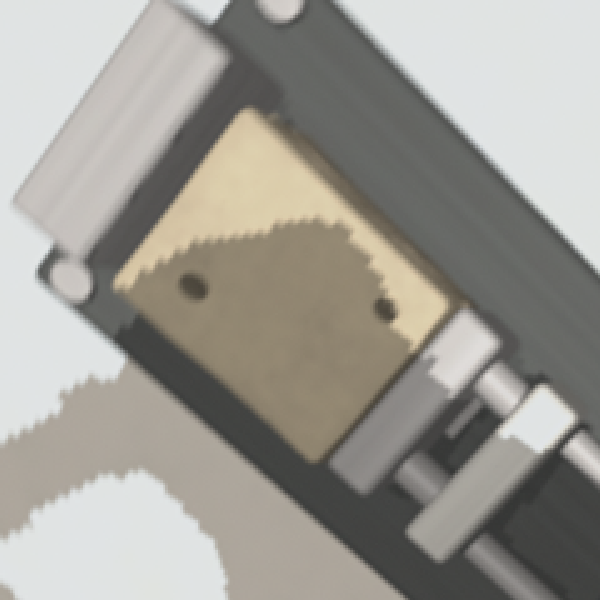

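```bash
cat >> h.py <<'E'
YJ=-0.1285; CJ=np.array([530.1,-16.7])
def J(p):
    d=np.array(p)[:2]-CJ; c,s=np.cos(YJ),np.sin(YJ); return np.array([c*d[0]+s*d[1],-s*d[0]+c*d[1]]).round(2)
E
python3 - <<'E'
from h import *
o=bot.get_obs(); print(o['tool_pos'],o['tcp_rot'],o['moment'],o['contact_force'])
W=cam('wrist',o)
a=lambda u:(u[0]/2.5+39.5,u[1]/2.5-.5)
for n,p,z in [('stop',(75,264),36),('stop',(233,61),36),('blk',(115,284),37),('blk',(246,107),37),('blkJ',(315,464),37),('blkJ',(450,305),37),('jawF',(330,466),34),('jawF',(465,305),34),('jawB',(364,494),34),('carF',(407,535),34),('carB',(440,562),34)]: print(n,J(onz(W,a(p),z)))
E
```

```text
[522.04360304 -92.1005482   68.8337516 ] [-3.13878890e+00 -2.96407766e-03 -9.13810690e-01] [ 0.08917893 -0.99781497  0.03300836] [ 7.03324583  1.00883562 -2.02406465]
stop [-27.17  88.05]
stop [28.23 86.58]
blk [-24.12  79.21]
blk [23.5  79.34]
blkJ [-24.81  25.26]
blkJ [23.5  25.55]
jawF [-24.01  23.21]
jawF [25.31 23.92]
jawB [-23.62  13.54]
carF [-24.19   0.17]
carB [-23.78  -9.66]
```

The gap to the stop is about 7 mm (0.7 rad). I'll turn 0.55 rad while easing the command toward the true knob axis, then go in 0.03 rad steps.

```bash
python3 -m inch '[[[0.001,-0.002,0,0,0,0.1,1],[0.002,-0.004,0,0,0,0.2,1],[0.004,-0.006,0,0,0,0.3,1],[0.004,-0.006,0,0,0,0.4,1],[0.004,-0.006,0,0,0,0.5,1],[0.004,-0.006,0,0,0,0.6,1],[0.004,-0.006,0,0,0,0.65,1],[0.004,-0.006,0,0,0,0.7,1],[0.004,-0.006,0,0,0,0.7,1],[0.004,-0.006,0,0,0,0.7,1]]]'; cat > m.py <<'E'
from h import *
o=bot.get_obs(); print('yaw',o['tcp_rot'][2].round(4) if hasattr(o['tcp_rot'][2],'round') else o['tcp_rot'][2],'M',np.round(o['moment'],3),'F',np.round(o['contact_force'],2),'tau6',np.round(o['tau'],3)[-1],'q6',round(o['joint_positions'][5],4),'p',np.round(o['tool_pos'],2),o['grip_width'])
E
python3 m.py; python3 m.py; python3 - <<'E'
from h import *
im=bot.capture('wrist')[:,:,::-1].copy(); cv2.imwrite('pics/w11.png',im)
E
```

```text
time: 22.05
tool_pos: [522.3, -92.7, 68.8]
tcp_rot: [-3.14, -0.002, -1.463]
contact_force: [2.4, -5.0, -1.4]
grip_width: 28.5
yaw -1.4625 M [-0.828 -0.396  0.125] F [ 2.42 -4.96 -1.35] tau6 0.106 q6 1.1436 p [522.34 -92.66  68.82] 28.520727437050716
yaw -1.4625 M [-0.828 -0.396  0.125] F [ 2.42 -4.96 -1.35] tau6 0.106 q6 1.1436 p [522.34 -92.66  68.82] 28.520727437050716
```

View pics/w11.png

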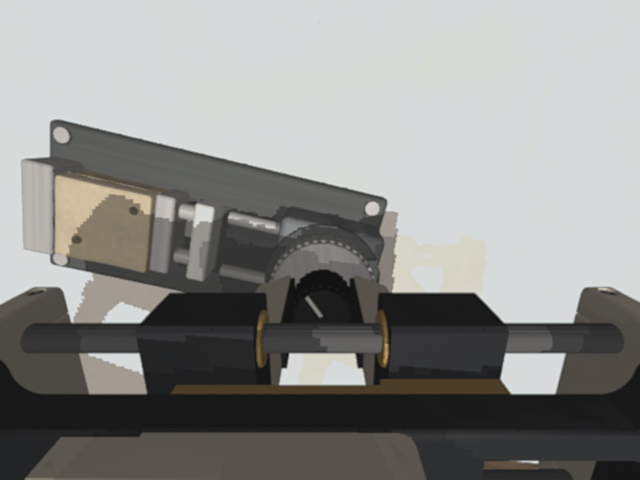

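```bash
python3 - <<'E'
from h import *
im=cv2.imread('pics/w11.png')
cv2.imwrite('pics/c11.png',cv2.resize(im[110:300,10:240],None,fx=3.2,fy=3.2,interpolation=cv2.INTER_NEAREST))
E
python3 -m inch '[[[0,0,0,0,0,0.01,1],[0,0,0,0,0,0.02,1],[0,0,0,0,0,0.03,1],[0,0,0,0,0,0.038,1],[0,0,0,0,0,0.038,1],[0,0,0,0,0,0.038,1],[0,0,0,0,0,0.038,1],[0,0,0,0,0,0.038,1],[0,0,0,0,0,0.038,1],[0,0,0,0,0,0.038,1]]]' >/dev/null; python3 m.py
```

```text
yaw -1.4922 M [-0.835 -0.401  0.19 ] F [ 3.74 -4.14 -1.36] tau6 0.187 q6 1.1733 p [522.36 -92.7   68.81] 28.43257674024511
```

View pics/c11.png

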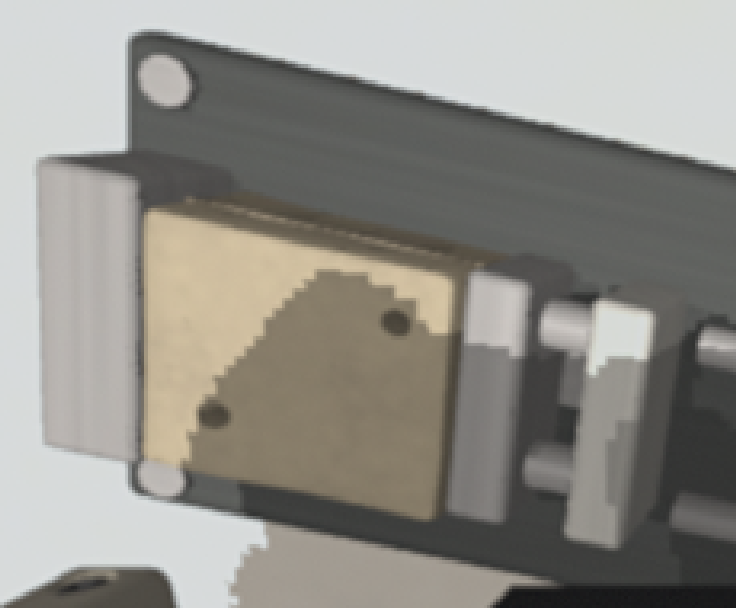

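```bash
python3 -m inch '[[[0,0,0,0,0,0.01,1],[0,0,0,0,0,0.02,1],[0,0,0,0,0,0.03,1],[0,0,0,0,0,0.038,1],[0,0,0,0,0,0.038,1],[0,0,0,0,0,0.038,1],[0,0,0,0,0,0.038,1],[0,0,0,0,0,0.038,1],[0,0,0,0,0,0.038,1],[0,0,0,0,0,0.038,1]]]' >/dev/null; python3 m.py
```

```text
yaw -1.522 M [-0.818 -0.38   0.186] F [ 4.19 -5.28 -0.27] tau6 0.187 q6 1.2031 p [522.36 -92.76  68.83] 28.081330307740547
```

```bash
python3 -m inch '[[[0,0,0,0,0,0.01,1],[0,0,0,0,0,0.02,1],[0,0,0,0,0,0.03,1],[0,0,0,0,0,0.038,1],[0,0,0,0,0,0.038,1],[0,0,0,0,0,0.038,1],[0,0,0,0,0,0.038,1],[0,0,0,0,0,0.038,1],[0,0,0,0,0,0.038,1],[0,0,0,0,0,0.038,1]]]' >/dev/null; python3 m.py
```

```text
yaw -1.5517 M [-0.898 -0.426  0.207] F [ 3.2  -5.22 -1.78] tau6 0.241 q6 1.2329 p [522.36 -92.79  68.81] 28.608201616682155
```

```bash
python3 -m inch '[[[0,0,0,0,0,0.01,1],[0,0,0,0,0,0.02,1],[0,0,0,0,0,0.03,1],[0,0,0,0,0,0.038,1],[0,0,0,0,0,0.038,1],[0,0,0,0,0,0.038,1],[0,0,0,0,0,0.038,1],[0,0,0,0,0,0.038,1],[0,0,0,0,0,0.038,1],[0,0,0,0,0,0.038,1]]]' >/dev/null; python3 m.py;  python3 - <<'E'
from h import *
im=bot.capture('wrist')[:,:,::-1].copy(); cv2.imwrite('pics/w12.png',im)
cv2.imwrite('pics/c12.png',cv2.resize(im[130:320,0:230],None,fx=3.2,fy=3.2,interpolation=cv2.INTER_NEAREST))
E
python3 m.py
```

```text
yaw -1.5815 M [-0.875 -0.365  0.243] F [ 3.65 -5.26 -1.19] tau6 0.262 q6 1.2627 p [522.34 -92.85  68.82] 28.211433080938942
yaw -1.5814 M [-0.878 -0.406  0.268] F [ 3.03 -4.8  -2.01] tau6 0.262 q6 1.2626 p [522.35 -92.81  68.8 ] 28.088875494280767
```

View pics/c12.png

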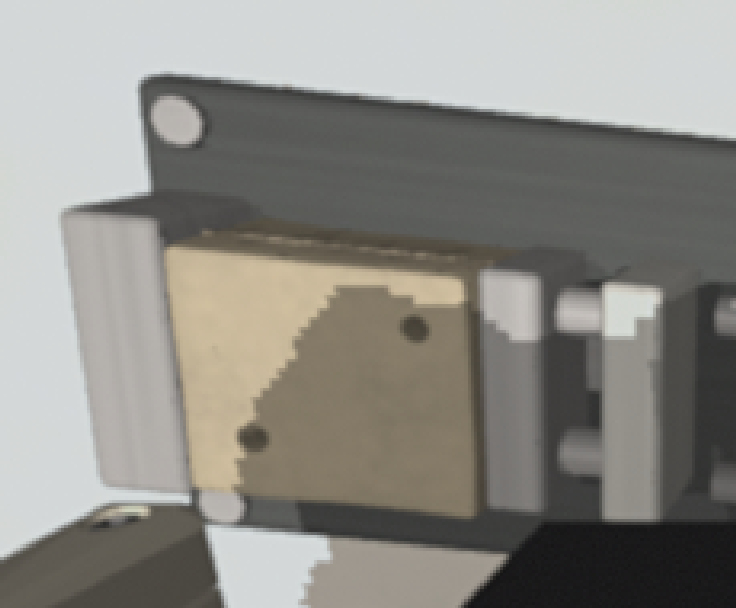

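tau6 is clean: flat at 0.187, then 0.241, then 0.262. The block is home and the jaw force is ≈8 N. I'll take two more like steps.

```bash
python3 -m inch '[[[0,0,0,0,0,0.01,1],[0,0,0,0,0,0.02,1],[0,0,0,0,0,0.03,1],[0,0,0,0,0,0.038,1],[0,0,0,0,0,0.038,1],[0,0,0,0,0,0.038,1],[0,0,0,0,0,0.038,1],[0,0,0,0,0,0.038,1],[0,0,0,0,0,0.038,1],[0,0,0,0,0,0.038,1]]]' >/dev/null; python3 m.py
```

```text
yaw -1.6112 M [-0.914 -0.4    0.309] F [ 3.31 -6.26 -2.14] tau6 0.283 q6 1.2925 p [522.34 -92.86  68.79] 28.339449948315703
```

```bash
python3 -m inch '[[[0,0,0,0,0,0.01,1],[0,0,0,0,0,0.02,1],[0,0,0,0,0,0.03,1],[0,0,0,0,0,0.038,1],[0,0,0,0,0,0.038,1],[0,0,0,0,0,0.038,1],[0,0,0,0,0,0.038,1],[0,0,0,0,0,0.038,1],[0,0,0,0,0,0.038,1],[0,0,0,0,0,0.038,1]]]' >/dev/null; python3 m.py
```

```text
yaw -1.6411 M [-0.971 -0.398  0.315] F [ 3.48 -5.69 -1.66] tau6 0.303 q6 1.3223 p [522.35 -92.91  68.81] 28.612290993296682
```

```bash
python3 -m inch '[[[0,0,0,0,0,0.01,1],[0,0,0,0,0,0.02,1],[0,0,0,0,0,0.028,1],[0,0,0,0,0,0.034,1],[0,0,0,0,0,0.034,1],[0,0,0,0,0,0.034,1],[0,0,0,0,0,0.034,1],[0,0,0,0,0,0.034,1],[0,0,0,0,0,0.034,1],[0,0,0,0,0,0.034,1]]]' >/dev/null; python3 m.py;  python3 - <<'E'
from h import *
im=bot.capture('wrist')[:,:,::-1].copy(); cv2.imwrite('pics/w13.png',im)
E
python3 m.py
```

```text
yaw -1.6677 M [-0.95  -0.359  0.245] F [ 3.55 -5.35 -1.38] tau6 0.325 q6 1.349 p [522.35 -92.94  68.81] 28.16565117651527
yaw -1.6677 M [-0.918 -0.361  0.309] F [ 3.68 -5.23 -1.91] tau6 0.325 q6 1.349 p [522.34 -92.94  68.82] 28.30273143538671
```

View pics/w13.png

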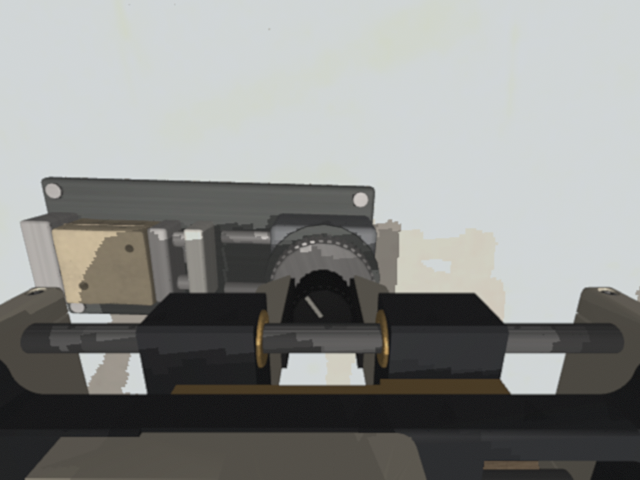

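tau6 has risen 0.138 N·m over the free-running value (≈14 N), and the white line is still fixed in the tool frame, so no slip. I'll let go and rise.

```bash
python3 -m inch '[[[0,0,0,0,0,0,0.3],[0,0,0,0,0,0,0.2],[0,0,0,0,0,0,-0.1],[0,0,0,0,0,0,-0.1],[0,0,0,0,0,0,-0.1],[0,0,-0.1,0,0,0,-0.1],[0,0,-0.25,0,0,0,-0.1],[0,0,-0.4,0,0,0,-0.1],[0,0,-0.6,0,0,0,-0.1],[0,0,-0.6,0,0,0,-0.1]]]'; python3 -m inch '[[[0,0,-0.1,0,0,-0.2,-0.1],[0,0,-0.2,0,0,-0.4,-0.1],[0,0,-0.2,0,0,-0.6,-0.1],[0,0,-0.2,0,0,-0.8,-0.1],[0,0,-0.2,0,0,-1,-0.1],[0,0,-0.2,0,0,-1,-0.1],[0,0,-0.2,0,0,-1,-0.1],[0,0,-0.2,0,0,-1,-0.1],[0,0,-0.2,0,0,-1,-0.1],[0,0,-0.2,0,0,-1,-0.1]]]'; python3 - <<'E'
from h import *
import pickle
o=bot.get_obs();im=bot.capture('wrist')[:,:,::-1].copy(); cv2.imwrite('pics/w14.png',im);pickle.dump(o,open('w14.pkl','wb'))
im=bot.capture('scene')[:,:,::-1].copy(); cv2.imwrite('pics/sc14.png',im)
E
```

```text
time: 32.2
tool_pos: [523.3, -92.2, 191.8]
tcp_rot: [-3.135, -0.001, -1.67]
contact_force: [0.4, -0.8, 0.1]
grip_width: 50.6
time: 33.45
tool_pos: [521.6, -91.7, 228.7]
tcp_rot: [-3.142, 0.0, -0.885]
contact_force: [-0.6, -0.3, -0.0]
grip_width: 50.4
```

View pics/w14.png

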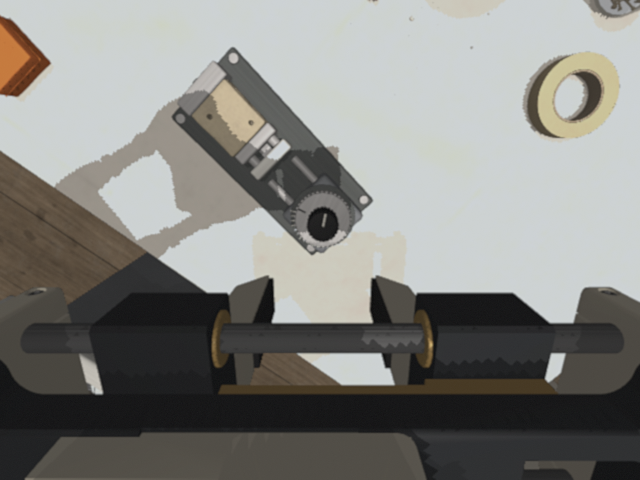

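View pics/sc14.png

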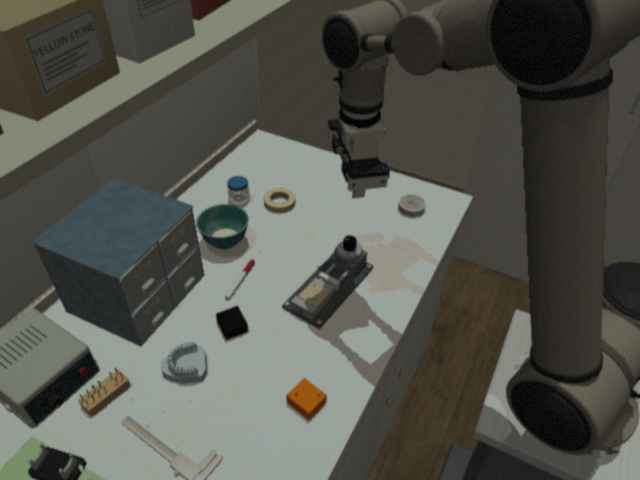

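Let go, and the bystanders look undisturbed. I'll take one comparable view at the earlier pose to check the ring mark, spring gap and knob angle.

```bash
python3 -m inch '[[[0,0,0,0,0,-0.2,-0.1],[0,0,0,0,0,-0.4,-0.1],[0,0,0,0,0,-0.6,-0.1],[0,0,0,0,0,-0.8,-0.1],[0,0,0,0,0,-0.96,-0.1],[0,0,0,0,0,-0.96,-0.1],[0,0,0,0,0,-0.96,-0.1],[0,0,0,0,0,-0.96,-0.1],[0,0,0,0,0,-0.96,-0.1],[0,0,0,0,0,-0.96,-0.1]]]'; python3 - <<'E'
from h import *
import pickle
o=bot.get_obs();im=bot.capture('wrist')[:,:,::-1].copy(); cv2.imwrite('pics/w15.png',im);pickle.dump(o,open('w15.pkl','wb'))
print(o['tool_pos'],o['tcp_rot'])
cv2.imwrite('pics/c15.png',cv2.resize(im[130:260,255:380],None,fx=4.5,fy=4.5,interpolation=cv2.INTER_NEAREST))
cv2.imwrite('pics/c16.png',cv2.resize(im[20:150,255:380],None,fx=4.5,fy=4.5,interpolation=cv2.INTER_NEAREST))
E
```

```text
time: 34.8
tool_pos: [521.6, -91.7, 228.7]
tcp_rot: [-3.141, -0.0, -0.131]
contact_force: [-0.3, 0.4, -0.0]
grip_width: 50.3
[521.63989597 -91.74111265 228.71419243] [-3.14148348e+00 -8.27085864e-05 -1.30872418e-01]
```

View pics/c15.png

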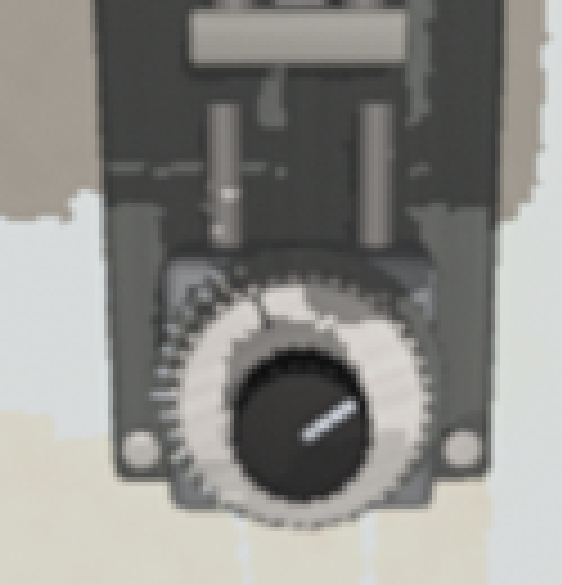

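View pics/c16.png

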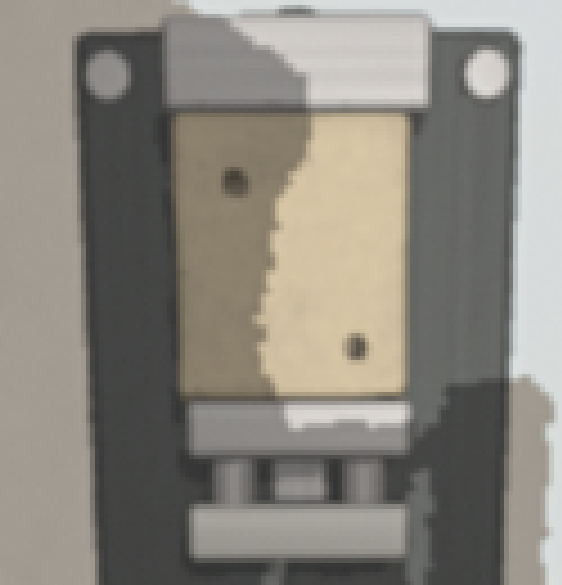

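```bash
python3 - <<'E'
from h import *
import pickle
o=pickle.load(open('w15.pkl','rb'));W=cam('wrist',o)
o4=pickle.load(open('w4.pkl','rb'));W4=cam('wrist',o4)
r=lambda u,y0:(u[0]/4.5+254.5,u[1]/4.5+y0-.5)
q=lambda W,p,z:J(onz(W,p,z))
print('before: jawF',q(W4,r((282,65),120),34),'jawB',q(W4,r((282,118),120),34),'carF',q(W4,r((282,171),120),34),'carB',q(W4,r((282,222),120),34))
print('after: jawF',q(W,r((298,402),20),34),'jawB',q(W,r((298,457),20),34),'carF',q(W,r((298,507),20),34),'carB',q(W,r((298,558),20),34))
print('stop',q(W,r((166,108),20),36),q(W,r((428,108),20),36),'blk',[q(W,r(u,20),37) for u in [(174,112),(408,112),(407,396),(180,396)]])
ax=np.array([0,-76])
def ang(W,p,z): d=q(W,p,z)-ax; return d,np.degrees(np.arctan2(d[1],d[0])).round(1)
print('mark before',ang(W4,r((236,349),120),63),ang(W4,r((251,385),120),63))
print('mark after',ang(W,r((257,293),130),63),ang(W,r((266,325),130),63))
def la(W,a,b):
    d=q(W,a,90)-q(W,b,90); return np.degrees(np.arctan2(d[1],d[0])),q(W,b,90)
b=la(W4,r((220,487),120),r((282,497),120)); a=la(W,r((354,405),130),r((306,437),130))
print('line',b,a,'cw turn rad',np.radians(b[0]-a[0])%6.283)
E
```

```text
before: jawF [-0.04  8.66] jawB [-0.14 -2.75] carF [ -0.24 -14.4 ] carB [ -0.34 -25.83]
after: jawF [-0.23 30.44] jawB [-0.27 18.96] carF [-0.31  8.31] carB [-0.35 -2.77]
stop [-27.56  87.71] [27.12 87.57] blk [array([-25.84,  86.73]), array([22.9 , 86.61]), array([23.68, 31.39]), array([-26.07,  31.52])]
mark before (array([-10.12,  25.89]), np.float64(111.3)) (array([-6.99, 17.97]), np.float64(111.3))
mark after (array([-9.4 , 25.49]), np.float64(110.2)) (array([-7.51, 18.4 ]), np.float64(112.2))
line (np.float64(170.19172854838448), array([-4.000e-02, -7.582e+01])) (np.float64(34.46159163884604), array([  1.2 , -75.83])) cw turn rad 2.3689377832541263
```

The spring gap closed from 11.65 to 10.65 mm (1.0 mm, so ≈14 N). The block is square against the stop, and the ring mark reads 111° before and after. I'm handing in.

```bash
python3 -c "
from plant import bot
print(bot.close_job())"
```

```text
the job is handed in; nothing more can be done
None
```

The stone block is clamped in the jig against the back stop at about 14 N, and the job was handed in at about 35 s of the 72 s allowed, with no verdict reported. I set the block flat and square in the bay, then turned the inner knob 2.32 rad clockwise, using 0.03 rad steps at the end. After that I let go and moved the arm well clear.

What the last checks showed:
- **Clamping force:** the wrist joint torque rose 0.138 N·m over free running, which means about 14 N. The jaw springs compressed by about 1.0 mm in the pictures, which also means about 14 N. The noisier wrist moment sensor read 0.25–0.31 N·m at the last step (free running was 0.19), or roughly 6–12 N, so it doesn't confirm 14 N.
- **Block position:** its face lies parallel to the stop. The last picture put it 1 mm short of the stop, but the block measures about 1 mm undersized in every picture. The torque rise shows it is in contact.
- **Ring:** its mark reads 111° before and after, within about 1° of measuring error, and the fingers stayed 5 to 6 mm above it.
- **Knob angle:** the white line in the pictures gave 2.37 rad, slightly more than the 2.32 rad the arm turned. It did not move in the grip, so I put this down to reading error.
- **Surroundings:** nothing else in the scene looks moved.

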